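Hang a grinding wheel arbor in the side-opening hook and close the keeper

ROBOT

A 7-joint arm with a two-finger parallel gripper is mounted at the origin on a cart in front of the work surface, level with it; the furniture and walls round the work are solid. World frame = base frame: x ahead of the robot, y to its left, z up, the work surface at z = 0. Lengths are in m, angles in rad, forces in N, time in s.
With the tool pointing down it reaches from about 0.35 to 0.9 m from the base axis. Payload 7.2 kg.
Tool frame: the origin (TCP) lies between the finger pads; the fingertips stand 25 mm ahead of it and the grasp point (between the pads) lies 6 mm ahead of it; z points along the fingers, y is the direction in which the jaws open and shut (so a half turn about z gives the same grasp; the last joint's range is limited). The gripper opens to 88 mm and grips with 3 to 60 N. Pads are 20 mm wide; open, the fingers measure 115 mm over their backs; the gripper's body (75 mm by 178 mm) begins 61 mm behind the grasp point.
Start: joints at [-1.308, 0.411, -0.013, 1.596, 0.006, 1.134, -0.082], TCP at [0.203, 0.591, 0.248] pointing down, gripper open.
Joint ranges: [-2.95, 2.95], [-0.29, 1.99], [-1.47, 1.44], [0.14, 2.54], [-1.03, 4.17], [0.13, 1.85], [-2.86, 2.86]. Speed limits (rad/s): [2.39, 2.39, 3.01, 3.01, 3.14, 3.14, 3.14].

INTERFACE

Orientations are given as a rotation vector (axis times angle).
In Python, from workcell import ctrl gives the robot as it stands. The module is installed in compiled form; this text tells all that it offers.
- The arm moves only by the tool servo_tool, never from a script. Its argument "targets" is a list of rows, each an object with "claw": the opening in per cent of the stroke, from 0 (shut) to 100 (fully open); "delta_pos": the shift along the world's x, y, z in m, a list of three; "twist": the turn about the world's z in rad. In form: [{"claw": claw, "delta_pos": [x, y, z], "twist": twist}, ...]. A call has 1 to 12 rows; each row shifts and turns the commanded pose from where the row before left it; what a row does not reach is not made up. A row lasts 1/10 s, in which the tool goes at most 50 mm and 8.59 degrees, less where a joint would pass 70% of its speed; a pose out of reach is approached as far as the arm can. A call with a gripper value outside its range is refused whole. The fingers move at their own pace and stop on an object; the grip force is fixed at half the most. Time passes only in rows, so rows that do not move let the fingers close. It gives the time, the measured TCP pose, the force and the opening at its end, in the units of the state.
- ctrl.get_obs(): the state, without advancing time (a new reading comes with each control period).
- ctrl.camera(name): name is "scene" or "side" or "wrist"; returns a dict with "frame" (480x640x3 uint8, blue, green, red), "intrinsics" (3x3 intrinsics, pixels), "camera_from_world" (4x4, takes a point from world to camera coordinates); the wrist camera has in their place "tool_from_camera" (4x4, takes a point from camera to tool coordinates, whose origin is the TCP and whose axes are the flange's). Camera axes: x right, y down, z forward; pixel columns grow to the right and rows downward; lengths in m; the calibration is good to about 2 mm. A picture is of the moment at which its call begins: read the wrist's pose just before it. There is no depth.
- ctrl.finish_job(): hands the job in, once; it reports no verdict.
The state is a dict: "time": time; "q": joint angles; "joint_velocities": joint speeds; "tau": joint torques, N m; "eef_pos": TCP position; "ee_rot": TCP orientation; "contact_force": force on the tool from outside, world axes, zero at the start; "torque": the same for the moment, N m; "gripper_width": finger opening in m.
Only numpy, scipy, OpenCV 4.12 (cv2) and the standard library are available. Lean on these libraries where they do the work, as an engineer would, in place of code of your own. Each camera call takes 0.05 s, during which the arm holds its last target. There are 200 camera calls.

TASK

Hang the grinding wheel on its upright arbor in the side-opening hook of the grey bench stand: bring it in sideways through the mouth with the thin neck in the slot, let the collar drop fully into the round seat, and let go. Only then swing the steel keeper bar over and down flat across the mouth so that the arbor cannot slip out. Leave the marker pen, tweezers, oil stone and loupe where they are.

Things in the scene. Friction and masses are not known exactly. Their poses are not given: they have to be found in the camera images.
- arbor_grip (a point): Centre of the arbor's grip stub, 139 mm above the wheel's underside (and above the bench at the start). The stub is plain round steel, 18 mm diameter, from 116 to 158 mm above the wheel's underside; grip it from above.
- arbor_collar (a point): Centre of the underside of the arbor's collar, on its axis, 37 mm below arbor_grip. The collar is 28 mm in diameter (lower edge tapered to 24 mm) and 14 mm high; the grip stub stands on it.
- wheel_arbor: Loose rigid arbor, about 0.4 kg, round about its z axis, 158 mm high, standing on its wheel. Origin: centre of the wheel's underside, z up. From below: white wheel, 76 mm diameter, 28 mm high; steel hub to 37 mm; neck, 12 mm diameter, up to 102 mm; collar, 102 to 116 mm; grip stub to 158 mm.
- hook_stand: Fixed grey stand. Origin on the bench under the seat's axis; z up, +y out of the hook's mouth, -y to its post (50 mm wide, y -64 to -76 mm). Base plate x -45 to 45, y -95 to 45 mm, 8 mm thick. Hook: level plate 10 mm thick, top at z = 150 mm, x -32 to 32 mm, with a slot 15 mm wide along y from y = -8 to the open mouth at y = 65 mm.
- hook_seat (a point): Centre of the seat's floor, on the plate's top, 150 mm above the bench on the stand's z axis: the collar's underside belongs here. Round it stands a wall 8 mm high, inner diameter 34 mm, outer 46 mm, open only over the slot: the neck passes the opening, the collar must pass above the wall and then be lowered inside it.
- keeper_pivot (a point): Hinge axis of the keeper bar, on the stand at x = -38, y = 44, z = 162 mm of its frame; the axis runs along the stand's y.
- keeper_end (a point): Centre of the cross knob (16 mm diameter, 16 mm long along the stand's y) near the keeper bar's free end, 58 mm from the hinge axis. The steel bar is 10 x 10 mm and ends 66 mm from the axis. Closed, this point is at x = 20, y = 44, z = 162 mm of the stand.
- keeper (a joint): Angle of the keeper bar: 0 = closed, level across the mouth towards the stand's +x; 1.57 = straight up; more = leaning back to the stand's -x (stop at 2.35). It starts open, at 1.75 or more. The hinge is stiff: it stays where left and must be pushed all the way down; about 1 N at the knob moves it.
- marker_pen: Loose white and red marker pen, 135 mm long; bystander. Origin under its centre.
- tweezers: Loose steel tweezers, 126 mm long; bystander. Origin under their centre.
- oil_stone_1: Loose brown oil stone, 85 x 20 x 12 mm; bystander. Origin under its centre.
- loupe: Loose black loupe, 41 mm diameter, 36 mm high; bystander. Origin under its centre.

How it is judged:
By the outcome, as a careful person would: the job done as asked, in the order asked, and still so for the second after the job is handed in, with the robot touching nothing.
It also fails if it takes over 48 s, if anything falls off the work surface, if the arm or the gripper's body presses on something with over 40 N, if the wrist force passes 120 N, or if a joint passes its speed limit or range.

## Working session

There is one attempt and no reset: what is moved stays moved. The work goes in short steps, Python scripts to look and compute and a tool call to move; the robot and the scene stay as the last step left them, time stands still between calls to the robot, and variables do not carry over. Pictures are saved under pics/ and viewed, about 8 in all and at most 12, crops included, and the job is handed in when it is done.

Besides the shell and the picture viewer there is one more tool, called after "Call:" by a JSON object that holds its "fn" and its "kwargs". servo_tool: Moves the arm, as the interface text tells. Its arguments: {"type":"object","properties":{"targets":{"type":"array"}},"required":["targets"]}

```bash
mkdir -p pics
cat > h.py <<'E'
import numpy as np, cv2
from workcell import ctrl
def shot(n,f):
    o=ctrl.get_obs(); c=ctrl.camera(n); cv2.imwrite('pics/'+f,c['frame']); return o,c
def ray(c,u,v):
    T=np.linalg.inv(c['camera_from_world']); d=T[:3,:3]@np.linalg.inv(c['intrinsics'])@np.array([u,v,1.]); return T[:3,3],d
def plane(c,u,v,z):
    o,d=ray(c,u,v); return o+d*(z-o[2])/d[2]
def tri(c1,p1,c2,p2):
    o1,d1=ray(c1,*p1);o2,d2=ray(c2,*p2)
    s=np.linalg.lstsq(np.c_[d1,-d2],o2-o1,rcond=None)[0]
    a,b=o1+s[0]*d1,o2+s[1]*d2; return (a+b)/2,np.linalg.norm(a-b)
def proj(c,P):
    p=c['camera_from_world']@np.r_[P,1]; p=c['intrinsics']@p[:3]; return p[:2]/p[2]
E
python3 - <<'E'
from h import *
import pickle
o,a=shot('scene','s0.png');_,b=shot('side','d0.png')
pickle.dump((a,b),open('c0.pkl','wb'))
print(o)
for c in(a,b):print(np.linalg.inv(c['camera_from_world']).round(3),c['intrinsics'])
E
```

```text
{'time': 0.0, 'q': array([-1.3082081 ,  0.41189863, -0.01272137,  1.59703489,  0.00557742,
        1.13430924, -0.08219968]), 'joint_velocities': array([ 0.00021745, -0.00019533, -0.00041151, -0.00044873, -0.0023463 ,
        0.00063154, -0.00075072]), 'tau': array([ 3.60537354e-05, -5.87944543e+01,  6.41826298e-01, -2.91073072e+01,
       -5.37449168e-02,  1.84462307e-02,  1.59383908e-04]), 'eef_pos': array([0.20286662, 0.59066442, 0.24681354]), 'ee_rot': array([-5.17168980e-01, -3.09855245e+00,  2.52138312e-03]), 'contact_force': array([ 0.26297054, -0.69633595,  0.02131971]), 'torque': array([ 0.02674915, -0.01004402,  0.04957282]), 'gripper_width': 0.08797764311072667}
[[ 0.916 -0.2    0.348  0.189]
 [-0.401 -0.51   0.761 -0.587]
 [ 0.025 -0.836 -0.548  0.669]
 [ 0.     0.     0.     1.   ]] [[523.8319335    0.         315.89897035]
 [  0.         523.8319335  243.90426832]
 [  0.           0.           1.        ]]
[[ 0.855 -0.301  0.422  0.184]
 [-0.518 -0.508  0.688 -0.44 ]
 [ 0.007 -0.807 -0.59   0.631]
 [ 0.     0.     0.     1.   ]] [[504.60586985   0.         312.83453891]
 [  0.         504.60586985 241.04027879]
 [  0.           0.           1.        ]]
```

View pics/s0.png

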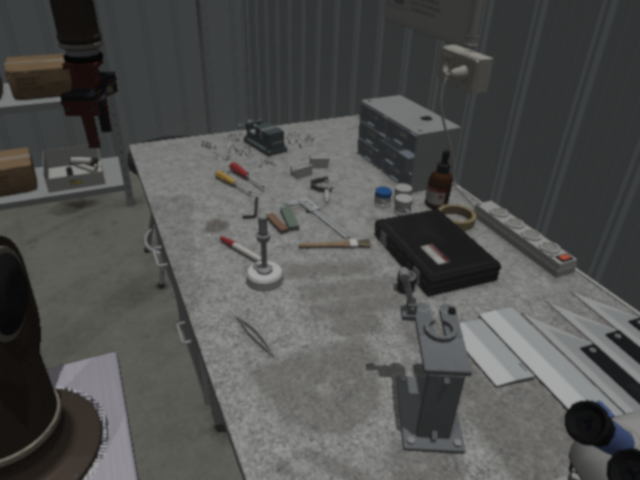

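View pics/d0.png

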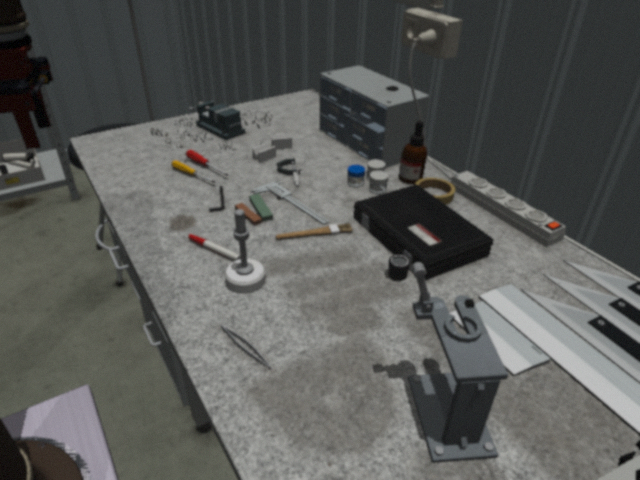

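The scene picture shows the arbor at about (264,255), the stand at (435,370) and the keeper knob at (406,280). In the side picture the arbor is at (243,250), the stand at (460,370) and the keeper at (420,275). I'll zoom in on both for precise features.

Run:
```python
from h import *
s=cv2.imread('pics/s0.png');d=cv2.imread('pics/d0.png')
def crop(i,x,y,w,h,k): 
    r=cv2.resize(i[y:y+h,x:x+w],None,fx=k,fy=k,interpolation=cv2.INTER_CUBIC); return cv2.convertScaleAbs(r,alpha=1.7)
A=crop(s,380,260,100,200,3); B=crop(d,400,260,120,200,3)
C=np.vstack([crop(s,240,205,46,100,3),crop(d,220,200,46,100,3)])
cv2.imwrite('pics/z0.png',np.hstack([A,B[:, :360],C]))
```

```text
(no output)
```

View pics/z0.png

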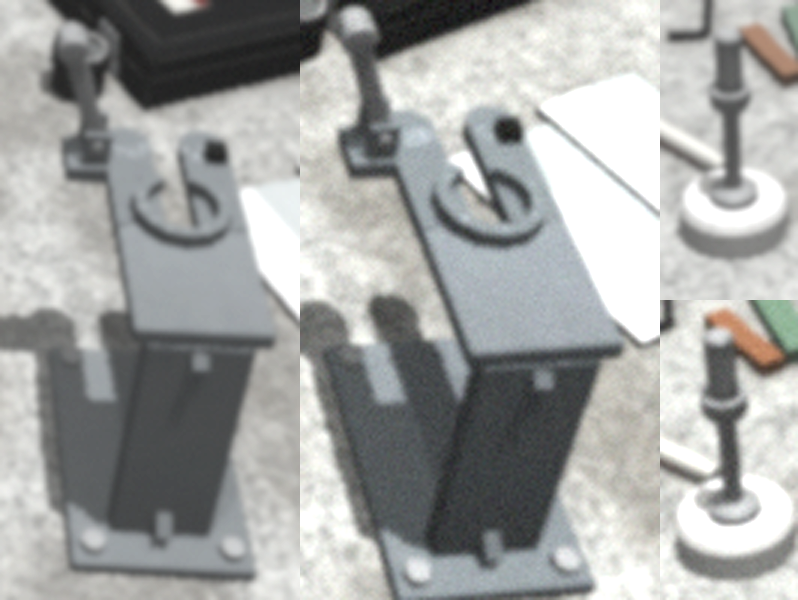

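Crop readings, converted to full-picture pixels:

| Feature | Scene | Side |
|---|---|---|
| Seat ring centre | (441,329) | (463,327) |
| Hook back edge, left end | (424,371) | (457,380) |
| Hook back edge, right end | (471,373) | (506,377) |
| Arbor stub top | (262,216) | (240,212) |
| Wheel top centre | (264,271) | (245,272) |

The mouth faces away from the cameras, and the keeper stands open on the left. Next I turn these into positions.

Run:
```python
from h import *
import pickle
a,b=pickle.load(open('c0.pkl','rb'))
S=lambda x,y:(380+x/3,260+y/3)
D=lambda x,y:(400+(x-300)/3,260+y/3)
for n,p,q,z in [('baseFL',S(68,566),D(385,592),.006),('baseFR',S(253,573),D(593,588),.006),('baseBL',S(52,348),D(325,348),.008),('hookBL',S(133,331),D(470,358),.15),('hookBR',S(272,336),D(618,348),.15),('ring',S(182,208),D(488,201),.158),
 ('knob',S(75,40),D(356,24),None),('stop',S(215,152),D(508,128),None),
 ('stubtop',(240+67/3,205+34/3),(220+60/3,200+36/3),.158),('wheeltop',(240+73/3,205+197/3),(220+75/3,200+215/3),.028)]:
    t,e=tri(a,p,b,q)
    print(n,*( [plane(a,*p,z)[:2].round(4),plane(b,*q,z)[:2].round(4)] if z else []),'tri',t.round(4),round(e,4))
```

```text
baseFL [ 0.5099 -0.2104] [ 0.5113 -0.2049] tri [ 0.5226 -0.1963 -0.0178] 0.0021
baseFR [ 0.591  -0.2483] [ 0.5918 -0.251 ] tri [ 0.5829 -0.2551  0.0194] 0.0002
baseBL [ 0.5742 -0.0883] [ 0.5741 -0.0885] tri [ 0.5735 -0.0891  0.009 ] 0.0001
hookBL [ 0.53   -0.2007] [ 0.5312 -0.2017] tri [ 0.5266 -0.2047  0.1557] 0.0007
hookBR [ 0.5858 -0.2267] [ 0.585  -0.2283] tri [ 0.582  -0.2299  0.1543] 0.0008
ring [ 0.5909 -0.1488] [ 0.5918 -0.1483] tri [ 0.5913 -0.1485  0.158 ] 0.0007
knob tri [ 0.5652 -0.0806  0.219 ] 0.0015
stop tri [ 0.6304 -0.121   0.1593] 0.0016
stubtop [0.4563 0.2488] [0.4587 0.2478] tri [0.4488 0.2241 0.1737] 0.0014
wheeltop [0.4566 0.2495] [0.4564 0.2447] tri [0.4463 0.2184 0.0515] 0.001
```

Call:
{"fn": "servo_tool", "kwargs": {"targets": [{"claw": 100,"delta_pos": [0.021,-0.028,0.004],"twist": -0.142},{"claw": 100,"delta_pos": [0.021,-0.028,0.004],"twist": -0.142},{"claw": 100,"delta_pos": [0.021,-0.028,0.004],"twist": -0.142},{"claw": 100,"delta_pos": [0.021,-0.028,0.004],"twist": -0.142},{"claw": 100,"delta_pos": [0.021,-0.028,0.004],"twist": -0.142},{"claw": 100,"delta_pos": [0.021,-0.028,0.004],"twist": -0.142},{"claw": 100,"delta_pos": [0.021,-0.028,0.004],"twist": -0.142},{"claw": 100,"delta_pos": [0.021,-0.028,0.004],"twist": -0.142},{"claw": 100,"delta_pos": [0.021,-0.028,0.004],"twist": -0.142},{"claw": 100,"delta_pos": [0.021,-0.028,0.004],"twist": -0.142},{"claw": 100,"delta_pos": [0.021,-0.028,0.004],"twist": -0.142},{"claw": 100,"delta_pos": [0,0,0],"twist": -0.142}]}}

```text
time: 1.3
eef_pos: [0.437, 0.2784, 0.2923]
ee_rot: [2.682, 1.633, 0.002]
contact_force: [0.4, -0.2, -0.5]
gripper_width: 0.0879
```

```bash
cat >> h.py <<'E'
from scipy.spatial.transform import Rotation as R
def wcam(o,c):
    T=np.eye(4);T[:3,:3]=R.from_rotvec(o['ee_rot']).as_matrix();T[:3,3]=o['eef_pos']
    c['camera_from_world']=np.linalg.inv(T@c['tool_from_camera']); return c
E
python3 - <<'E'
from h import *
import pickle
o,c=shot('wrist','w1.png');c=wcam(o,c);pickle.dump(c,open('w1.pkl','wb'))
print(c['tool_from_camera'].round(3),c['intrinsics'],proj(c,[.457,.248,.158]),proj(c,[.457,.248,.028]),o['q'])
E
```

```text
[[-0.    -0.963 -0.268  0.073]
 [ 1.     0.    -0.001 -0.   ]
 [ 0.001 -0.268  0.963 -0.137]
 [ 0.     0.     0.     1.   ]] [[339.38099223   0.         319.66910277]
 [  0.         339.38099223 242.48493052]
 [  0.           0.           1.        ]] [358.10602358 259.74450345] [346.32214992 225.69924472] [-1.03521111  0.19042777  0.43894602  1.81596214 -0.08625418  1.15326666
 -1.04525552]
```

View pics/w1.png

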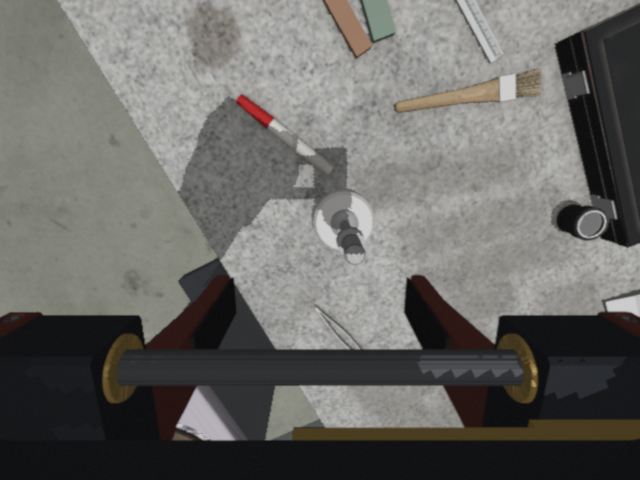

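Call:
{"fn": "servo_tool", "kwargs": {"targets": [{"claw": 100,"delta_pos": [0.005,-0.03,0.02],"twist": 0},{"claw": 100,"delta_pos": [0.005,-0.04,0.02],"twist": 0},{"claw": 100,"delta_pos": [0.005,-0.04,0.02],"twist": 0},{"claw": 100,"delta_pos": [0.005,-0.04,0.02],"twist": 0},{"claw": 100,"delta_pos": [0.005,-0.04,0.01],"twist": 0},{"claw": 100,"delta_pos": [0.005,-0.04,0.0],"twist": 0},{"claw": 100,"delta_pos": [0.01,-0.04,0.0],"twist": 0},{"claw": 100,"delta_pos": [0.01,-0.04,0],"twist": 0},{"claw": 100,"delta_pos": [0.01,-0.04,0],"twist": 0},{"claw": 100,"delta_pos": [0.01,-0.03,0],"twist": 0},{"claw": 100,"delta_pos": [0.01,-0.02,0],"twist": 0.01},{"claw": 100,"delta_pos": [0,0,0],"twist": 0}]}}

```text
time: 2.55
eef_pos: [0.5143, -0.119, 0.3813]
ee_rot: [2.664, 1.663, -0.002]
contact_force: [0.1, 0.5, -0.3]
gripper_width: 0.0875
```

The wrist picture shows the arbor with its stub top at about (355,256) and its wheel at about (343,219), 3–6 px from the prediction. Now the stand from above.

Run:
```python
from h import *
import pickle
c=pickle.load(open('w1.pkl','rb')); f=c['frame']
g=cv2.cvtColor(f,cv2.COLOR_BGR2HSV)
m=((g[...,2]>165)&(g[...,1]<25)).astype(np.uint8); m[:185]=0;m[270:]=0;m[:,:305]=0;m[:,385:]=0
ys,xs=np.nonzero(m);print('wheel mask',xs.min(),xs.max(),ys.min(),ys.max())
print(plane(c,355,257,.158),plane(c,343,219,.028))
o,c=shot('wrist','w2.png');c=wcam(o,c);pickle.dump(c,open('w2.pkl','wb'))
u=np.radians(-26.5);X=np.array([np.cos(u),np.sin(u),0]);Y=np.array([-X[1],X[0],0]);s=np.array([.5913,-.1487,0])
for n,(x,y,z) in dict(seatrim=(0,0,.158),mouthL=(-7.5,65,.15),mouthR=(7.5,65,.15),backL=(-32,-76,.15),piv=(-38,44,.162)).items():
    print(n,proj(c,s+X*x/1000+Y*y/1000+[0,0,z]).round(1))
i=cv2.convertScaleAbs(c['frame'],alpha=1.6); cv2.imwrite('pics/w2z.png',i)
```

```text
wheel mask 305 384 194 269
[0.45573365 0.25138494 0.158     ] [0.45708663 0.25724922 0.028     ]
seatrim [397.2 211. ]
mouthL [392.6 148.1]
mouthR [407.  148.2]
backL [363.4 274.5]
piv [364.  169.1]
```

View pics/w2z.png

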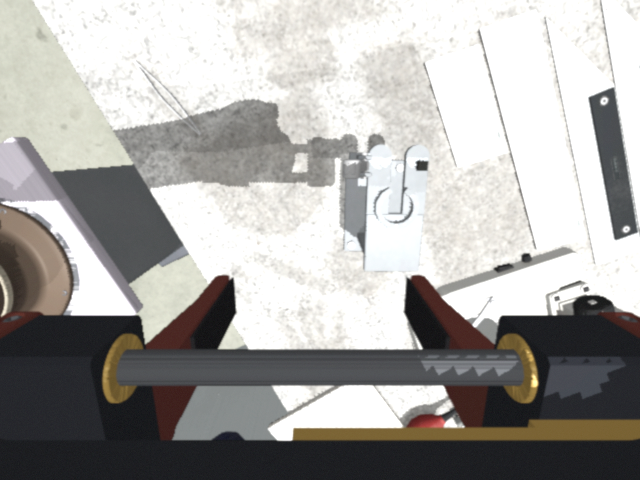

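Run:
```python
from h import *
f=lambda n,x,y,w,h:cv2.resize(cv2.imread('pics/'+n)[y:y+h,x:x+w],None,fx=4,fy=4,interpolation=cv2.INTER_CUBIC)
A=cv2.convertScaleAbs(f('w2.png',335,135,105,145),alpha=1.3);B=f('w1.png',305,185,90,90)
o=np.zeros((580,780,3),np.uint8);o[:,:420]=A;o[:360,420:]=B
for k in range(0,420,40):cv2.putText(o,str(335+k//4),(k,8),0,.3,(0,0,255));cv2.line(o,(k,10),(k,16),(0,0,255))
for k in range(20,580,40):cv2.putText(o,str(135+k//4),(395,k),0,.3,(0,0,255))
for k in range(0,360,40):cv2.putText(o,str(305+k//4),(420+k,8),0,.3,(0,0,255));cv2.putText(o,str(185+k//4),(425,k+20),0,.3,(0,0,255))
cv2.imwrite('pics/z2.png',o)
```

```text
(no output)
```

View pics/z2.png

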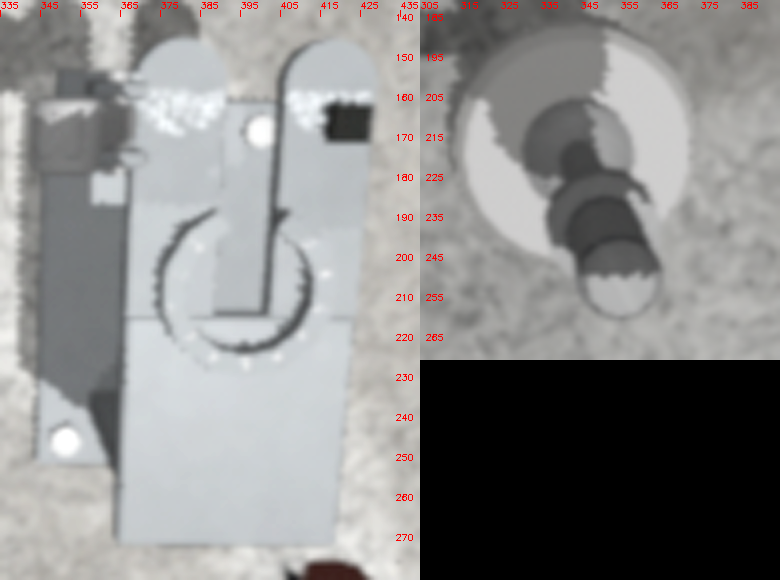

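Run:
```python
from h import *
import pickle
c=pickle.load(open('w2.pkl','rb')); w=pickle.load(open('w1.pkl','rb'))
p=lambda x,y,z:plane(c,335+x/4,135+y/4,z)[:2]
BL,BR=p(115,543,.15),p(333,543,.15);TL,TR=p(185,40,.15),p(332,40,.15)
e=p(241.5,313,.15);m=p(255,85,.15);r=p(234.5,273,.158)
print(BL,BR,TL,TR,np.linalg.norm(BL-BR))
ang=lambda v:np.degrees(np.arctan2(v[1],v[0]))
print('yaw',ang(BR-BL),ang(TR-TL),ang(m-e)-90,ang((TL+TR-BL-BR))-90, 'len',np.linalg.norm(TL+TR-BL-BR)/2)
yd=(TL+TR-BL-BR);yd/=np.linalg.norm(yd)
print('seat est: slot',e+.008*yd,'ring',r,'plate',(TL+TR)/2-.065*yd,(BL+BR)/2+.076*yd)
print('arbor',plane(w,355,255,.158),plane(w,344,221.7,.028))
```

```text
[ 0.53097647 -0.19836239] [ 0.58738928 -0.2259087 ] [ 0.60413931 -0.07909921] [ 0.63851926 -0.09590639] 0.06277901230541441
yaw -26.026209447379628 -26.05241673470463 -25.952309498211534 -26.50251195231509 len 0.1392677204683867
seat est: slot [ 0.59315933 -0.14506325] ring [ 0.59112612 -0.13925398] plate [ 0.59232388 -0.14567226] [ 0.59309689 -0.14412202]
arbor [0.45649848 0.2529706  0.158     ] [0.45668874 0.25372137 0.028     ]
```

The wrist view puts the seat at about (0.593,-0.145) with yaw -26.1°, and the arbor at about (0.4566,0.253). The fixed cameras agree to within 2–5 mm. Going back to grasp the arbor.

Call:
{"fn": "servo_tool", "kwargs": {"targets": [{"claw": 100,"delta_pos": [-0.006,0.037,0],"twist": 0},{"claw": 100,"delta_pos": [-0.006,0.037,0],"twist": 0},{"claw": 100,"delta_pos": [-0.006,0.037,-0.01],"twist": 0},{"claw": 100,"delta_pos": [-0.006,0.037,-0.015],"twist": 0},{"claw": 100,"delta_pos": [-0.006,0.037,-0.02],"twist": 0},{"claw": 100,"delta_pos": [-0.006,0.037,-0.02],"twist": 0},{"claw": 100,"delta_pos": [-0.006,0.037,-0.02],"twist": 0},{"claw": 100,"delta_pos": [-0.006,0.037,-0.02],"twist": 0},{"claw": 100,"delta_pos": [-0.006,0.037,-0.02],"twist": 0},{"claw": 100,"delta_pos": [-0.004,0.037,-0.02],"twist": 0},{"claw": 100,"delta_pos": [0,0,0],"twist": 0},{"claw": 100,"delta_pos": [0,0,0],"twist": 0}]}}

```text
time: 3.8
eef_pos: [0.4543, 0.2548, 0.236]
ee_rot: [2.66, 1.671, -0.003]
contact_force: [0.8, -1.4, 1.1]
gripper_width: 0.0881
```

Call:
{"fn": "servo_tool", "kwargs": {"targets": [{"claw": 100,"delta_pos": [0.002,-0.003,-0.02],"twist": 0},{"claw": 100,"delta_pos": [0,0,-0.02],"twist": 0},{"claw": 100,"delta_pos": [0,0,-0.02],"twist": 0},{"claw": 100,"delta_pos": [0,0,-0.02],"twist": 0},{"claw": 100,"delta_pos": [0,0,-0.011],"twist": 0},{"claw": 100,"delta_pos": [0,0,0],"twist": 0}]}}

```text
time: 4.4
eef_pos: [0.4574, 0.2494, 0.1451]
ee_rot: [2.664, 1.664, -0.003]
contact_force: [0.4, 0.1, -0.2]
gripper_width: 0.0882
```

Run:
```python
from h import *
import pickle
o,a=shot('scene','s3.png');o,w=shot('wrist','w3.png');print(o['eef_pos'],o['contact_force'])
A=cv2.resize(a['frame'][180:300,200:320],(480,480),interpolation=cv2.INTER_CUBIC)
B=w['frame'][200:440,160:480]
q=np.zeros((480,800,3),np.uint8);q[:,:480]=A;q[:240,480:]=B;cv2.imwrite('pics/z3.png',cv2.convertScaleAbs(q,alpha=1.5))
```

```text
[0.45798806 0.24969849 0.14597684] [ 0.10180007 -0.25878387  1.34289105]
```

View pics/z3.png

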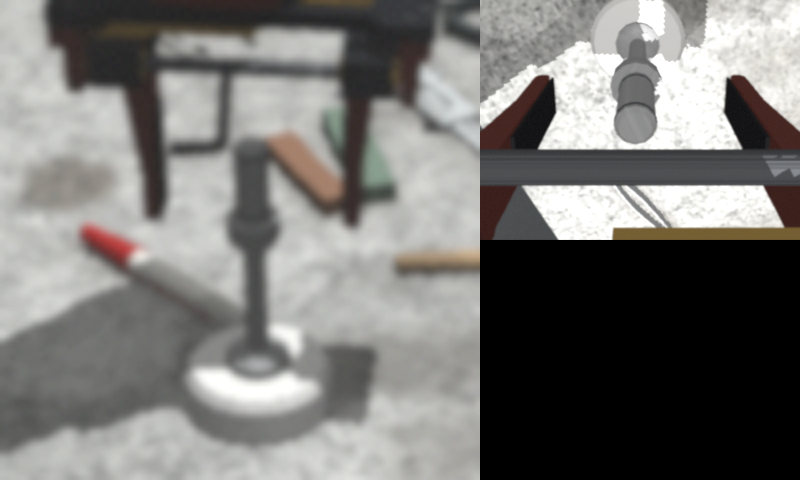

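The stub is laterally centred between the open fingers. In the wrist view its top is at about (316,323). Now I check the fore-aft offset.

Run:
```python
from h import *
o=ctrl.get_obs();c=wcam(o,ctrl.camera('wrist'))
p=o['eef_pos'];print(proj(c,[p[0],p[1],.158]),plane(c,316,323,.158),p)
T=R.from_rotvec(o['ee_rot']).as_matrix();print('in tool',T.T@(plane(c,316,323,.158)-p),T.round(3))
```

```text
[321.36101826 330.61733708] [0.45795957 0.25409019 0.158     ] [0.45840551 0.24998494 0.14650721]
in tool [ 0.00350192 -0.0021976  -0.01149101] [[ 0.439  0.899  0.001]
 [ 0.899 -0.439  0.001]
 [ 0.001  0.    -1.   ]]
```

Call:
{"fn": "servo_tool", "kwargs": {"targets": [{"claw": 100,"delta_pos": [0.0,0.003,-0.001],"twist": 0},{"claw": 30,"delta_pos": [0,0,0],"twist": 0},{"claw": 10,"delta_pos": [0,0,0],"twist": 0},{"claw": 0,"delta_pos": [0,0,0],"twist": 0},{"claw": 0,"delta_pos": [0,0,0],"twist": 0},{"claw": 0,"delta_pos": [0,0,0],"twist": 0},{"claw": 0,"delta_pos": [0,0,0],"twist": 0},{"claw": 0,"delta_pos": [0,0,0],"twist": 0}]}}

```text
time: 5.35
eef_pos: [0.458, 0.2531, 0.1447]
ee_rot: [2.664, 1.664, 0.0]
contact_force: [0.5, -0.4, 0.2]
gripper_width: 0.035
```

Call:
{"fn": "servo_tool", "kwargs": {"targets": [{"claw": 0,"delta_pos": [0,0,0],"twist": 0},{"claw": 0,"delta_pos": [0,0,0],"twist": 0},{"claw": 0,"delta_pos": [0,0,0],"twist": 0},{"claw": 0,"delta_pos": [0,0,0],"twist": 0},{"claw": 0,"delta_pos": [0,0,0],"twist": 0}]}}

```text
time: 5.85
eef_pos: [0.4579, 0.2532, 0.1446]
ee_rot: [-2.664, -1.665, 0.0]
contact_force: [-0.5, 0.5, -0.7]
gripper_width: 0.0173
```

Call:
{"fn": "servo_tool", "kwargs": {"targets": [{"claw": 0,"delta_pos": [0,0,0.01],"twist": 0},{"claw": 0,"delta_pos": [0,0,0.02],"twist": 0},{"claw": 0,"delta_pos": [0,0,0.02],"twist": 0},{"claw": 0,"delta_pos": [0,0,0.02],"twist": 0},{"claw": 0,"delta_pos": [0,0,0],"twist": 0}]}}

```text
time: 6.35
eef_pos: [0.4593, 0.2535, 0.2172]
ee_rot: [-2.664, -1.664, -0.007]
contact_force: [0.4, 0.6, -3.8]
gripper_width: 0.0175
```

Run:
```python
from h import *
import pickle
a,b=pickle.load(open('c0.pkl','rb'))
print('case',tri(a,(430,278),b,(409,261)),plane(a,430,290,0),plane(b,409,272,0))
print('case2',tri(a,(375,218),b,(355,190)))
print('loupe',plane(b,400,270,.018))
print(ctrl.get_obs()['eef_pos'],ctrl.get_obs()['contact_force'])
```

```text
case (array([ 0.88868902,  0.2558168 , -0.12226046]), np.float64(0.013305091667066574)) [0.76441965 0.09550052 0.        ] [0.74440226 0.11162318 0.        ]
case2 (array([0.75021762, 0.31252813, 0.06948095]), np.float64(0.021747152545377176))
loupe [0.71749807 0.10934375 0.018     ]
[0.45934568 0.25349399 0.2172123 ] [ 0.42583706  0.62254739 -3.81530116]
```

Call:
{"fn": "servo_tool", "kwargs": {"targets": [{"claw": 0,"delta_pos": [0.012,-0.021,0],"twist": 0},{"claw": 0,"delta_pos": [0.017,-0.03,0],"twist": 0},{"claw": 0,"delta_pos": [0.018,-0.031,0],"twist": 0},{"claw": 0,"delta_pos": [0.018,-0.031,0],"twist": 0},{"claw": 0,"delta_pos": [0.018,-0.031,0],"twist": 0},{"claw": 0,"delta_pos": [0.018,-0.031,0],"twist": 0},{"claw": 0,"delta_pos": [0.018,-0.031,0],"twist": 0},{"claw": 0,"delta_pos": [0.018,-0.031,0],"twist": 0},{"claw": 0,"delta_pos": [0.018,-0.031,0],"twist": 0},{"claw": 0,"delta_pos": [0.014,-0.025,0],"twist": 0},{"claw": 0,"delta_pos": [0.009,-0.015,0],"twist": 0},{"claw": 0,"delta_pos": [0,0,0],"twist": 0}]}}

```text
time: 7.55
eef_pos: [0.6361, -0.0586, 0.2133]
ee_rot: [2.667, 1.658, -0.003]
contact_force: [-0.6, -0.4, -3.8]
gripper_width: 0.0176
```

Run:
```python
from h import *
import pickle
print(ctrl.get_obs()['eef_pos'])
o,a=shot('scene','s4.png');o,b=shot('side','d4.png');o,w=shot('wrist','w4.png');w=wcam(o,w);pickle.dump((o,a,b,w),open('c4.pkl','wb'))
print(o['eef_pos'],o['ee_rot'])
z=lambda i,x,y,W,H,k:cv2.resize(i['frame'][y:y+H,x:x+W],None,fx=k,fy=k,interpolation=cv2.INTER_CUBIC)
q=np.zeros((600,800,3),np.uint8)
q[:300,:400]=z(a,385,240,100,75,4) if 0 else z(a,380,250,100,75,4)
q[:300,400:]=z(b,400,240,100,75,4)
q[300:,:400]=z(w,220,200,200,150,2)
q[300:,400:]=z(a,360,200,133,100,3)[:300,:399].copy() if 0 else cv2.resize(a['frame'][200:400,340:607],(400,300))
cv2.imwrite('pics/z4.png',cv2.convertScaleAbs(q,alpha=1.5))
```

```text
[ 0.63605704 -0.05856709  0.21334365]
[ 0.63532051 -0.05495976  0.21334723] [-2.66413468 -1.66274688  0.00273235]
```

View pics/z4.png

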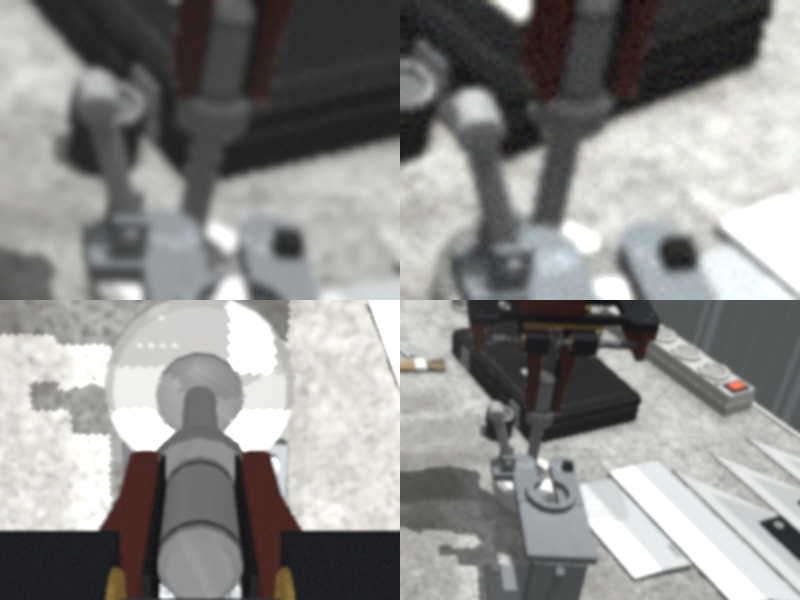

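The scene and side pictures show the arbor hanging vertical beyond the mouth. The collar centre is at about (433.5,278.5) in the scene view and (443.5,268.8) in the side view. I compare that with the seat through the same cameras.

Run:
```python
from h import *
import pickle
o,a,b,w=pickle.load(open('c4.pkl','rb'))
u=np.radians(-26.2);X=np.array([np.cos(u),np.sin(u)]);Y=np.array([-X[1],X[0]])
p,q=(433.5,278.5),(443.5,268.75)
t,e=tri(a,p,b,q);print('collar tri',t,e)
s=np.array([.5913,-.1487]);sw=np.array([.5928,-.1450])
for n,c,k in(('sc',a,p),('sd',b,q)):
    P=plane(c,*k,.178)[:2];print(n,P,'stand xy rel seat',X@(P-s),Y@(P-s),'minus tcp',P-o['eef_pos'][:2])
P=o['eef_pos'][:2];print('tcp rel wrist seat',X@(P-sw),Y@(P-sw))
o=ctrl.get_obs();print(o['eef_pos'])
g=[proj(c,[*(P if 0 else o['eef_pos'][:2]),.178]) for c in(a,b)];print(g)
```

```text
collar tri [ 0.63324672 -0.06356305  0.17798294] 0.0002956196500225875
sc [ 0.63303977 -0.06373513] stand xy rel seat -6.112830636373282e-05 0.09466379497114234 minus tcp [-0.00228073 -0.00877537]
sd [ 0.63343112 -0.0634503 ] stand xy rel seat 0.0001642615064722682 0.09509213911494027 minus tcp [-0.00188939 -0.00849054]
tcp rel wrist seat -0.0016014120524679059 0.09956241034174694
[ 0.63533707 -0.0539962   0.21359822]
[array([431.20164042, 274.72982771]), array([439.90087219, 264.72146197])]
```

Call:
{"fn": "servo_tool", "kwargs": {"targets": [{"claw": 0,"delta_pos": [-0.002,-0.006,0],"twist": 0},{"claw": 0,"delta_pos": [-0.003,-0.008,0],"twist": 0},{"claw": 0,"delta_pos": [-0.002,-0.005,0],"twist": 0},{"claw": 0,"delta_pos": [0,0,0],"twist": 0},{"claw": 0,"delta_pos": [0,0,0],"twist": 0},{"claw": 0,"delta_pos": [0,0,0],"twist": 0},{"claw": 0,"delta_pos": [0,0,0],"twist": 0}]}}

```text
time: 8.4
eef_pos: [0.6291, -0.0735, 0.2146]
ee_rot: [-2.664, -1.665, -0.0]
contact_force: [-0.5, -0.7, -3.5]
gripper_width: 0.0173
```

Run:
```python
from h import *
import pickle
print(ctrl.get_obs()['eef_pos'])
o,a=shot('scene','s5.png');o,b=shot('side','d5.png');o=ctrl.get_obs();pickle.dump((o,a,b),open('c5.pkl','wb'))
print(o['eef_pos'],o['ee_rot'])
z=lambda i,x,y,W,H,k:cv2.convertScaleAbs(cv2.resize(i['frame'][y:y+H,x:x+W],None,fx=k,fy=k,interpolation=cv2.INTER_CUBIC),alpha=2)
q=np.hstack([z(a,400,250,66,100,6),z(b,415,245,66,100,6)])
for k in range(0,600,60):
    cv2.putText(q,str(250+k//6),(0,k+4),0,.35,(0,0,255));cv2.putText(q,str(245+k//6),(396,k+4),0,.35,(0,0,255))
    if k<396: cv2.putText(q,str(400+k//6),(k,10),0,.35,(0,255,0));cv2.putText(q,str(415+k//6),(396+k,10),0,.35,(0,255,0))
cv2.imwrite('pics/z5.png',q)
```

```text
[ 0.62911006 -0.07349724  0.21461336]
[ 0.62908508 -0.07358399  0.21459244] [-2.66400210e+00 -1.66500730e+00 -4.53339127e-05]
```

View pics/z5.png

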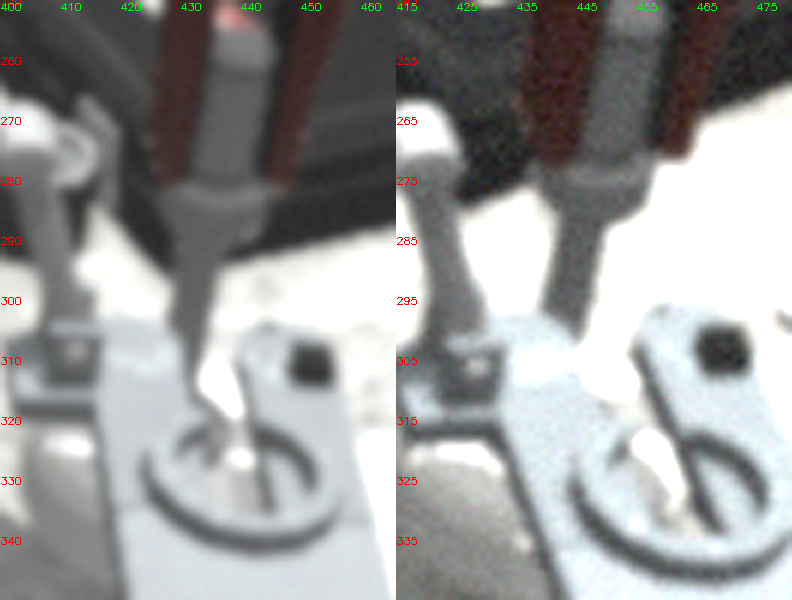

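Static view: the collar centre is at about (435.7,286.3) in the scene view and (448.2,277) in the side view. The neck is at col 432.6 on row 298.3 (scene) and col 444.5 on row 290.8 (side). It looks a little left of the slot centre.

Run:
```python
from h import *
import pickle
o,a,b=pickle.load(open('c5.pkl','rb'))
u=np.radians(-26.2);X=np.array([np.cos(u),np.sin(u),0]);Y=np.array([-X[1],X[0],0])
s=np.array([.5913,-.1487,0]);sw=np.array([.5928,-.1450,0])
print('collar',tri(a,(435.7,286.3),b,(448.2,277)))
for c,k in((a,(435.7,286.3)),(b,(448.2,277))):
    P=plane(c,*k,.179)-s;print('collar stand',X@P,Y@P)
t=o['eef_pos']-sw;print('tcp wrist',X@t,Y@t)
# neck lateral: ray meets plane Y=70..76mm
for c,k in((a,(432.6,298.3)),(b,(444.5,290.8))):
  for y in(.070,.075):
    O,d=ray(c,*k); l=(y-Y@(O-s))/(Y@d);P=O+l*d-s;print('neck x',X@P,'z',P[2],'y',y)
# slot lateral from mouth/slot pixels
for n,c,k in(('slotR',a,(440,311)),('slotR',b,(455.5,303)),('slotRend',a,(445.5,335)),('slotRend',b,(469,332.5)),('ring',a,(439.9,328)),('ring',b,(463.2,327))):
    P=plane(c,*k,.158 if n=='ring' else .15)-s;print(n,X@P,Y@P)
```

```text
collar (array([ 0.62651181, -0.0800853 ,  0.1769901 ]), np.float64(0.0013571475178915699))
collar stand 0.0001357946676524487 0.07346525586896534
collar stand 0.0008198779167019042 0.07572454121901315
tcp wrist 0.0010265075049275545 0.08009868457433032
neck x -0.002023146512734888 z 0.15807529408785004 y 0.07
neck x -0.0007359625762137173 z 0.15409329840570618 y 0.075
neck x -0.0028443409427128196 z 0.15879384554261267 y 0.07
neck x -0.0005612423500846135 z 0.15417198246615182 y 0.075
slotR 0.007598725599068311 0.05006143848341397
slotR 0.009232090180777853 0.053552504803003574
slotRend 0.007413761391037393 -0.0028972482983807657
slotRend 0.009232617218658895 -0.002189102100680526
ring -0.0010299764784291053 0.002518817226923845
ring 0.0009097607070057122 0.0005381640535152886
```

Call:
{"fn": "servo_tool", "kwargs": {"targets": [{"claw": 0,"delta_pos": [-0.003,-0.006,0],"twist": 0},{"claw": 0,"delta_pos": [-0.004,-0.008,0],"twist": 0},{"claw": 0,"delta_pos": [-0.004,-0.008,0],"twist": 0},{"claw": 0,"delta_pos": [-0.004,-0.008,0],"twist": 0},{"claw": 0,"delta_pos": [-0.002,-0.005,0],"twist": 0},{"claw": 0,"delta_pos": [0,0,0],"twist": 0},{"claw": 0,"delta_pos": [0,0,0],"twist": 0},{"claw": 0,"delta_pos": [0,0,0],"twist": 0}]}}

```text
time: 9.3
eef_pos: [0.6122, -0.1083, 0.2146]
ee_rot: [-2.664, -1.665, -0.0]
contact_force: [-0.4, -0.3, -3.1]
gripper_width: 0.0175
```

Call:
{"fn": "servo_tool", "kwargs": {"targets": [{"claw": 0,"delta_pos": [-0.003,-0.006,0],"twist": 0},{"claw": 0,"delta_pos": [-0.004,-0.008,0],"twist": 0},{"claw": 0,"delta_pos": [-0.004,-0.008,0],"twist": 0},{"claw": 0,"delta_pos": [-0.004,-0.008,0],"twist": 0},{"claw": 0,"delta_pos": [0,-0.001,0],"twist": 0},{"claw": 0,"delta_pos": [0,0,0],"twist": 0},{"claw": 0,"delta_pos": [0,0,0],"twist": 0},{"claw": 0,"delta_pos": [0,0,0],"twist": 0}]}}

```text
time: 10.1
eef_pos: [0.5972, -0.1393, 0.2146]
ee_rot: [-2.664, -1.665, -0.0]
contact_force: [-0.4, -0.1, -3.8]
gripper_width: 0.0176
```

Call:
{"fn": "servo_tool", "kwargs": {"targets": [{"claw": 0,"delta_pos": [-0.0005,-0.001,0],"twist": 0},{"claw": 0,"delta_pos": [-0.0005,-0.001,0],"twist": 0},{"claw": 0,"delta_pos": [0,0,0],"twist": 0},{"claw": 0,"delta_pos": [-0.0005,-0.001,0],"twist": 0},{"claw": 0,"delta_pos": [0,0,0],"twist": 0},{"claw": 0,"delta_pos": [0,0,0],"twist": 0}]}}

```text
time: 10.7
eef_pos: [0.5955, -0.1429, 0.2147]
ee_rot: [2.664, 1.664, 0.0]
contact_force: [-0.2, -0.7, -3.8]
gripper_width: 0.0176
```

Call:
{"fn": "servo_tool", "kwargs": {"targets": [{"claw": 0,"delta_pos": [-0.0005,-0.001,0],"twist": 0},{"claw": 0,"delta_pos": [0,0,0],"twist": 0},{"claw": 0,"delta_pos": [-0.0005,-0.001,0],"twist": 0},{"claw": 0,"delta_pos": [0,0,0],"twist": 0},{"claw": 0,"delta_pos": [0,0,0],"twist": 0}]}}

```text
time: 11.2
eef_pos: [0.5945, -0.1449, 0.2147]
ee_rot: [2.664, 1.664, 0.0]
contact_force: [0.1, 0.6, -4.1]
gripper_width: 0.0171
```

Call:
{"fn": "servo_tool", "kwargs": {"targets": [{"claw": 0,"delta_pos": [-0.0005,-0.001,0],"twist": 0},{"claw": 0,"delta_pos": [0,0,0],"twist": 0},{"claw": 0,"delta_pos": [-0.0005,-0.001,0],"twist": 0},{"claw": 0,"delta_pos": [0,0,0],"twist": 0},{"claw": 0,"delta_pos": [0,0,0],"twist": 0}]}}

```text
time: 11.7
eef_pos: [0.5936, -0.1466, 0.2147]
ee_rot: [-2.664, -1.665, -0.001]
contact_force: [0.3, 1.5, -3.3]
gripper_width: 0.0175
```

Call:
{"fn": "servo_tool", "kwargs": {"targets": [{"claw": 0,"delta_pos": [-0.0005,-0.001,0],"twist": 0},{"claw": 0,"delta_pos": [0,0,0],"twist": 0},{"claw": 0,"delta_pos": [-0.0005,-0.001,0],"twist": 0},{"claw": 0,"delta_pos": [0,0,0],"twist": 0},{"claw": 0,"delta_pos": [0,0,0],"twist": 0}]}}

```text
time: 12.2
eef_pos: [0.5932, -0.1474, 0.2147]
ee_rot: [-2.663, -1.666, -0.003]
contact_force: [3.1, 5.0, -4.2]
gripper_width: 0.0176
```

Call:
{"fn": "servo_tool", "kwargs": {"targets": [{"claw": 0,"delta_pos": [0.0017,0.0037,0],"twist": 0},{"claw": 0,"delta_pos": [0,0,0],"twist": 0},{"claw": 0,"delta_pos": [0,0,-0.005],"twist": 0},{"claw": 0,"delta_pos": [0,0,-0.004],"twist": 0},{"claw": 0,"delta_pos": [0,0,-0.003],"twist": 0},{"claw": 0,"delta_pos": [0,0,-0.002],"twist": 0},{"claw": 0,"delta_pos": [0,0,-0.002],"twist": 0},{"claw": 0,"delta_pos": [0,0,0],"twist": 0},{"claw": 0,"delta_pos": [0,0,0],"twist": 0}]}}

```text
time: 13.1
eef_pos: [0.5942, -0.1452, 0.1987]
ee_rot: [2.664, 1.664, -0.0]
contact_force: [0.2, -0.2, -3.1]
gripper_width: 0.0175
```

Call:
{"fn": "servo_tool", "kwargs": {"targets": [{"claw": 0,"delta_pos": [0,0,-0.002],"twist": 0},{"claw": 0,"delta_pos": [0,0,-0.002],"twist": 0},{"claw": 0,"delta_pos": [0,0,-0.001],"twist": 0},{"claw": 0,"delta_pos": [0,0,-0.001],"twist": 0},{"claw": 0,"delta_pos": [0,0,0],"twist": 0},{"claw": 0,"delta_pos": [0,0,0],"twist": 0}]}}

```text
time: 13.7
eef_pos: [0.5943, -0.1452, 0.1927]
ee_rot: [2.664, 1.665, 0.0]
contact_force: [-0.6, 0.4, -3.0]
gripper_width: 0.0174
```

Call:
{"fn": "servo_tool", "kwargs": {"targets": [{"claw": 0,"delta_pos": [0,0,-0.001],"twist": 0},{"claw": 0,"delta_pos": [0,0,0],"twist": 0},{"claw": 0,"delta_pos": [0,0,-0.001],"twist": 0},{"claw": 0,"delta_pos": [0,0,0],"twist": 0},{"claw": 0,"delta_pos": [0,0,0],"twist": 0}]}}

```text
time: 14.2
eef_pos: [0.5943, -0.1452, 0.1925]
ee_rot: [-2.664, -1.664, -0.002]
contact_force: [-6.2, 2.5, 11.6]
gripper_width: 0.0175
```

It touches the seat floor at the expected height (collar underside about 0.150). Releasing.

Call:
{"fn": "servo_tool", "kwargs": {"targets": [{"claw": 0,"delta_pos": [0,0,0.0015],"twist": 0},{"claw": 0,"delta_pos": [0,0,0],"twist": 0},{"claw": 45,"delta_pos": [0,0,0],"twist": 0},{"claw": 45,"delta_pos": [0,0,0],"twist": 0},{"claw": 45,"delta_pos": [0,0,0],"twist": 0},{"claw": 45,"delta_pos": [0,0,0],"twist": 0},{"claw": 45,"delta_pos": [0,0,0],"twist": 0},{"claw": 45,"delta_pos": [0,0,0.01],"twist": 0},{"claw": 45,"delta_pos": [0,0,0.02],"twist": 0},{"claw": 45,"delta_pos": [0,0,0.03],"twist": 0},{"claw": 45,"delta_pos": [0,0,0.04],"twist": 0},{"claw": 45,"delta_pos": [0,0,0],"twist": 0}]}}

```text
time: 15.4
eef_pos: [0.5963, -0.1466, 0.2982]
ee_rot: [2.66, 1.661, 0.011]
contact_force: [0.1, -0.1, 0.5]
gripper_width: 0.0396
```

Run:
```python
from h import *
import pickle
o,a=shot('scene','s6.png');o,b=shot('side','d6.png');o=ctrl.get_obs();pickle.dump((o,a,b),open('c6.pkl','wb'))
print(o['eef_pos'],o['contact_force'])
z=lambda i,x,y,W,H,k:cv2.convertScaleAbs(cv2.resize(i['frame'][y:y+H,x:x+W],None,fx=k,fy=k,interpolation=cv2.INTER_CUBIC),alpha=1.8)
q=np.hstack([z(a,385,230,98,145,4),z(b,400,230,98,145,4)])
cv2.imwrite('pics/z6.png',q)
```

```text
[ 0.59462013 -0.14539083  0.29362325] [0.47179501 0.30922989 0.2026336 ]
```

View pics/z6.png

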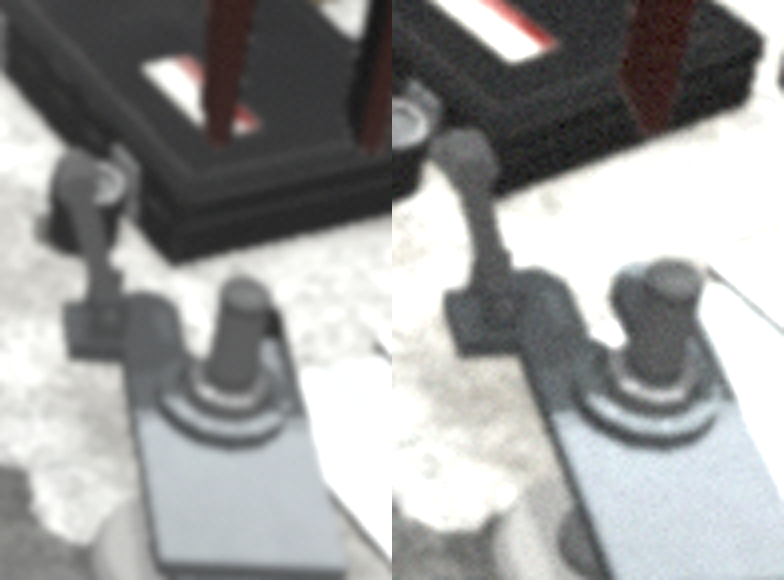

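The arbor stands upright in the seat with its collar inside the ring wall, and the gripper is clear. Now the keeper: I close the jaws and move to the outer (-x) side of the knob.

Call:
{"fn": "servo_tool", "kwargs": {"targets": [{"claw": 0,"delta_pos": [-0.012,0.016,0],"twist": 0},{"claw": 0,"delta_pos": [-0.017,0.021,0],"twist": 0},{"claw": 0,"delta_pos": [-0.017,0.021,0],"twist": 0},{"claw": 0,"delta_pos": [-0.016,0.021,0],"twist": 0},{"claw": 0,"delta_pos": [0,0,0],"twist": 0},{"claw": 0,"delta_pos": [0,0,0],"twist": 0},{"claw": 0,"delta_pos": [0,0,-0.02],"twist": 0},{"claw": 0,"delta_pos": [0,0,-0.02],"twist": 0},{"claw": 0,"delta_pos": [0,0,-0.015],"twist": 0},{"claw": 0,"delta_pos": [0,0,-0.009],"twist": 0},{"claw": 0,"delta_pos": [0,0,0],"twist": 0},{"claw": 0,"delta_pos": [0,0,0],"twist": 0}]}}

```text
time: 16.7
eef_pos: [0.5326, -0.0668, 0.2284]
ee_rot: [2.665, 1.663, -0.0]
contact_force: [0.3, 0.2, 0.0]
gripper_width: 0.0005
```

Call:
{"fn": "servo_tool", "kwargs": {"targets": [{"claw": 0,"delta_pos": [0.007,-0.0035,0],"twist": 0},{"claw": 0,"delta_pos": [0.007,-0.0035,0],"twist": 0},{"claw": 0,"delta_pos": [0.007,-0.0035,0],"twist": 0},{"claw": 0,"delta_pos": [0.007,-0.0035,0],"twist": 0},{"claw": 0,"delta_pos": [0.007,-0.0035,0],"twist": 0},{"claw": 0,"delta_pos": [0.007,-0.0035,0],"twist": 0},{"claw": 0,"delta_pos": [0.006,-0.003,0],"twist": 0},{"claw": 0,"delta_pos": [0,0,0],"twist": 0}]}}

```text
time: 17.5
eef_pos: [0.5809, -0.0908, 0.228]
ee_rot: [2.664, 1.664, -0.0]
contact_force: [0.2, -0.7, -1.0]
gripper_width: 0.0005
```

Run:
```python
from h import *
o,a=shot('scene','s7.png');_,b=shot('side','d7.png');print(o['eef_pos'],o['contact_force'])
z=lambda i,x,y,W,H,k:cv2.convertScaleAbs(cv2.resize(i['frame'][y:y+H,x:x+W],None,fx=k,fy=k,interpolation=cv2.INTER_CUBIC),alpha=1.8)
cv2.imwrite('pics/z7.png',np.hstack([z(a,385,230,98,145,4),z(b,400,230,98,145,4)]))
```

```text
[ 0.58092852 -0.09078114  0.22795552] [ 0.16704619 -0.7045944  -1.03856816]
```

View pics/z7.png

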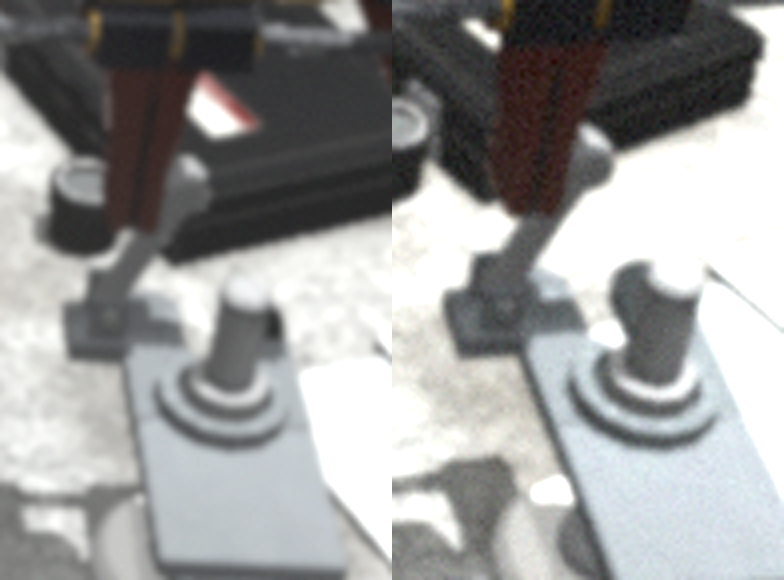

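The knob has tipped past vertical to about 60°, and the arbor is undisturbed. I push a little further, then lift above the knob.

Call:
{"fn": "servo_tool", "kwargs": {"targets": [{"claw": 0,"delta_pos": [0.0045,-0.002,0],"twist": 0},{"claw": 0,"delta_pos": [0.0045,-0.002,0],"twist": 0},{"claw": 0,"delta_pos": [0,0,0],"twist": 0},{"claw": 0,"delta_pos": [-0.002,0.001,0.01],"twist": 0},{"claw": 0,"delta_pos": [0,0,0.015],"twist": 0},{"claw": 0,"delta_pos": [0,0,0.01],"twist": 0},{"claw": 0,"delta_pos": [0,0,0],"twist": 0},{"claw": 0,"delta_pos": [0.009,-0.004,0],"twist": 0},{"claw": 0,"delta_pos": [0.009,-0.004,0],"twist": 0},{"claw": 0,"delta_pos": [0.008,-0.004,0],"twist": 0},{"claw": 0,"delta_pos": [0,0,0],"twist": 0},{"claw": 0,"delta_pos": [0,0,0],"twist": 0}]}}

```text
time: 18.8
eef_pos: [0.6132, -0.1056, 0.2625]
ee_rot: [-2.665, -1.664, 0.002]
contact_force: [0.3, -0.6, -0.5]
gripper_width: 0.0004
```

Call:
{"fn": "servo_tool", "kwargs": {"targets": [{"claw": 0,"delta_pos": [0.001,0,-0.012],"twist": 0},{"claw": 0,"delta_pos": [0.001,-0.001,-0.01],"twist": 0},{"claw": 0,"delta_pos": [0.0054,-0.0026,-0.008],"twist": 0},{"claw": 0,"delta_pos": [0.0054,-0.0026,-0.008],"twist": 0},{"claw": 0,"delta_pos": [0.0036,-0.0018,-0.009],"twist": 0},{"claw": 0,"delta_pos": [0.0018,-0.0009,-0.009],"twist": 0},{"claw": 0,"delta_pos": [0,0,-0.007],"twist": 0},{"claw": 0,"delta_pos": [0,0,0],"twist": 0},{"claw": 0,"delta_pos": [0,0,0],"twist": 0}]}}

```text
time: 19.7
eef_pos: [0.6315, -0.1143, 0.1997]
ee_rot: [2.664, 1.664, 0.0]
contact_force: [-0.2, 0.3, -0.5]
gripper_width: 0.0005
```

Call:
{"fn": "servo_tool", "kwargs": {"targets": [{"claw": 0,"delta_pos": [0,0,-0.002],"twist": 0},{"claw": 0,"delta_pos": [0,0,-0.002],"twist": 0},{"claw": 0,"delta_pos": [0,0,-0.001],"twist": 0},{"claw": 0,"delta_pos": [0,0,0],"twist": 0},{"claw": 0,"delta_pos": [0,0,0],"twist": 0}]}}

```text
time: 20.2
eef_pos: [0.6308, -0.1137, 0.1952]
ee_rot: [-2.663, -1.664, 0.001]
contact_force: [-2.2, 0.6, 6.6]
gripper_width: 0.0004
```

Call:
{"fn": "servo_tool", "kwargs": {"targets": [{"claw": 0,"delta_pos": [0,0,-0.0007],"twist": 0},{"claw": 0,"delta_pos": [0,0,0],"twist": 0},{"claw": 0,"delta_pos": [0,0,0],"twist": 0}]}}

```text
time: 20.5
eef_pos: [0.6308, -0.1137, 0.195]
ee_rot: [-2.663, -1.664, 0.0]
contact_force: [-3.2, 1.8, 9.9]
gripper_width: 0.0004
```

Firm stop with the fingertips at 0.170, which is the knob top's closed height. Retreating straight up and checking.

Call:
{"fn": "servo_tool", "kwargs": {"targets": [{"claw": 0,"delta_pos": [0,0,0.01],"twist": 0},{"claw": 0,"delta_pos": [0,0,0.03],"twist": 0},{"claw": 0,"delta_pos": [0,0,0.04],"twist": 0},{"claw": 0,"delta_pos": [0,0,0.04],"twist": 0},{"claw": 0,"delta_pos": [0,0,0.03],"twist": 0},{"claw": 0,"delta_pos": [0,0,0],"twist": 0},{"claw": 0,"delta_pos": [0,0,0],"twist": 0},{"claw": 0,"delta_pos": [0,0,0],"twist": 0}]}}

```text
time: 21.3
eef_pos: [0.6308, -0.1137, 0.343]
ee_rot: [-2.663, -1.664, 0.003]
contact_force: [-0.0, 0.2, 0.2]
gripper_width: 0.0004
```

Run:
```python
from h import *
o,a=shot('scene','s8.png');_,b=shot('side','d8.png');print(o['eef_pos'],o['contact_force'])
z=lambda i,x,y,W,H,k:cv2.convertScaleAbs(cv2.resize(i['frame'][y:y+H,x:x+W],None,fx=k,fy=k,interpolation=cv2.INTER_CUBIC),alpha=1.8)
cv2.imwrite('pics/z8.png',np.hstack([z(a,385,230,98,145,4),z(b,400,230,98,145,4)]))
```

```text
[ 0.63080569 -0.1136683   0.34301146] [-0.01303081  0.16413624  0.21301146]
```

View pics/z8.png

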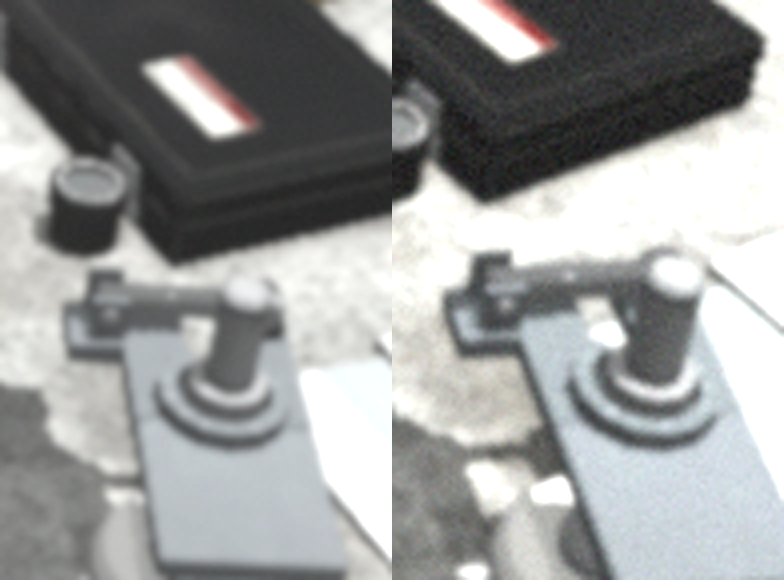

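The keeper bar lies level across the mouth. The arbor stands upright with its collar inside the ring, and the arm is clear. Handing in.

```bash
python3 -c "
from workcell import ctrl
print(ctrl.finish_job())"
```

```text
the job is handed in; nothing more can be done
None
```

I hung the arbor in the hook and closed the keeper over the mouth. I handed the job in at about 21 s of the 48 s allowed.

- **Hanging:** I gripped the stub from above and carried the arbor in through the mouth with the neck in the slot. It touched the slot's end lightly (about 6 N). I backed off 2 mm and lowered it until it met the seat floor, with the collar underside at about 150 mm, then let go.
- **Keeper:** only after that, I pushed the bar over with closed fingers and pressed it down. It stopped firmly at about 10 N with the fingertips at 170 mm, which is the knob top's closed height.
- **Last checks:** the final pictures show the arbor upright with its collar inside the ring wall and the bar level across the mouth. The arm was about 150 mm above the keeper with no contact force.
- **Disagreement:** the fixed cameras and the wrist camera differed by up to about 5 mm on where the seat was. I settled it by touching the slot end, which matched the wrist camera to about 1.5 mm.
- **Not measured:** I did not measure the pen, tweezers, oil stone or loupe again at the end. No move came near them except the grasp and lift directly beside the pen, and the loupe looks unmoved in the last picture.

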